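# Clamp a circuit board with a lever bolt

### The job

Clamp the circuit board in its holder: screw the lever bolt of the holder that carries the board in clockwise, lever still standing up, until it is snug, then fold its lever all the way down. Leave the empty holder alone.

Things in the scene. Friction and masses are not known exactly. Their poses are not given: they have to be found in the camera images.
- clamp_bolt (a joint): Turn (rad) of the upright lever bolt, steel fork head 29 mm wide, on the fixed aluminium holder (200 x 110 x 12 mm) with the green circuit board (82 x 92 mm); it presses a small bar on the board's edge. Grows clockwise seen from above; starts 0 to 0.4; at 1.2 snug, stops dead. Takes 0.1 N m, stays where left; sinks 1.5 mm per rad with lever and pivot.
- clamp_lever (a joint): Fold (rad) of that bolt's black lever about a level pin: 0 upright on the bolt's axis (starts 0 to 0.1), 1.54 level, at its stop. Folds only towards +x of clamp_pivot: when snug, away from the board onto the rubber-topped post. Takes 0.12 N m, stays where left. 80 mm long from the pin, 12 mm thick; from 22 mm up a paddle 24 mm wide along the pin, 14 mm below.
- clamp_pivot (a point): Centre of the lever's pin, on the bolt's axis, about 60 mm above the bench and 36 mm above the board. It turns with the bolt but not with the lever: x is the level direction towards which the lever folds, y lies along the pin, z is up.
- spare_holder: Bystander: an identical holder and lever bolt with no board in it. Origin: bench level under its bolt's axis; x points from the bolt to the two empty board rests, z up. Plate from x -95 to 105 mm, y -55 to 55 mm; its upright lever reaches 142 mm above the bench. The two bolts are at least 240 mm apart.

How it is judged:
On the way, in this order (a step that is already met when the one before it is completed fails the run):
1. the bolt is screwed in snug while its lever still stands up (value of joint clamp_bolt above 1 rad and value of joint clamp_lever below 0.5 rad), for 0.2 s.
2. the lever is folded down (value of joint clamp_lever above 1.3 rad), for 0.2 s.
At the end, for the whole second after the job is handed in: The bolt beside the board is snug (turned past 1.0 of 1.2 rad) and its lever lies folded (past 1.3 of 1.54 rad) and at rest (value of joint clamp_bolt above 1 rad and value of joint clamp_lever above 1.3 rad and velocity of joint clamp_lever below 0.1 rad/s); the robot touches nothing.
It fails at once if the robot pushes on the empty holder (over 3 N) (contact force between spare_holder and the fingers above 3 N or contact force between spare_holder and the arm above 3 N).
It also fails if it takes over 45 s, if anything falls off the work surface, if the arm or the gripper's body presses on something with over 40 N, if the wrist force passes 120 N, or if a joint passes its speed limit or range.

### The arm

A 6-joint arm with a two-finger parallel gripper is mounted at the origin on the work surface. World frame = base frame: x ahead of the robot, y to its left, z up, the work surface at z = 0. Lengths are in m, angles in rad, forces in N, time in s.
With the tool pointing down it reaches from about 0.35 to 0.975 m from the base axis. Payload 4.9 kg.
Tool frame: the origin (TCP) lies midway between the tips of the shut fingers; the grasp point (between the pads) lies 19 mm behind it; z points along the fingers, y is the line along which they close (so a half turn about z gives the same grasp; the last joint's range is limited). The gripper opens to 85 mm and grips with 20 to 120 N. Pads are 22 mm wide; open, the fingers measure 114 mm over their backs; the gripper's body (76 mm by 85 mm) begins 54 mm behind the grasp point. The pads swing forward as they close: fully open they stand 13 mm farther back than shut.
Start: joints at [1.046, 0.053, 1.613, -0, 1.476, -0.119], TCP at [0.247, 0.574, 0.231] pointing down, gripper open.
Joint ranges: [-3.01, 3.01], [-1.01, 2.22], [0.06, 2.58], [-1.02, 4.17], [0.09, 2.62], [-3.14, 3.14]. Speed limits (rad/s): [2.57, 2.57, 3.14, 3.14, 3.14, 3.14].

### API

Orientations are given as a unit quaternion [w, x, y, z].
In Python, from plant import manip, cam, ticket gives the robot as it stands (manip), with the cameras (cam) and the job (ticket).
- The arm moves only by the shell command python3 shift.py 'ROWS'. ROWS is a JSON list of rows, 1 to 5 of them, each an object with the fields aperture (the opening from 0.0 (shut) to 1.0 (fully open)), sx, sy, sz (the shift in shares of the most that a row can go, 1 being 62.5 mm), ax, ay, az (a rotation vector in parts of the range, where 1.0 means pi rad); a field left out counts as zero (the opening has to be given); each row shifts and turns the commanded pose from where the row before left it, along the tool's axes as they then stand; what a row does not reach is not made up. A row lasts 1/8 s, in which the tool goes at most 0.0625 m and 0.188 rad, less where a joint would pass 70% of its speed; a pose out of reach is approached as far as the arm can. The fingers move at their own pace and stop on an object; the grip force is fixed at half the most. Time passes only in rows, so rows that do not move let the fingers close. It prints the time, the measured TCP pose, the force, the opening and the grip force at its end. A shift or turn number past 1, either way, is cut back to 1. Input that does not fit is refused with a message, and nothing moves.
- manip.state(): the state, without advancing time (a new reading comes with each control period).
- cam.grab_frame(name): name is "side" or "top" or "wrist"; returns the picture (420x560x3 uint8, red, green, blue); there is no depth.
- cam.camera_params(name): a dict with "intrinsics" (3x3 intrinsics, pixels), "k1" (the pictures are not rectified: a ray, as slopes to the right and down, at radius r is drawn at 1 + k1 r^2 times it, then the intrinsics apply), "xyz" and "orientation" of the camera in the world. Camera axes: x right, y down, z forward; pixel columns grow to the right and rows downward; lengths in m; the calibration is good to about 2 mm. A picture is of the moment at which its call begins: read the wrist's pose just before it. camera_params takes no time and is no camera call; for the wrist camera it gives the pose at the moment of the call.
- ticket.job_done(): hands the job in; it is judged then, once.
The state is a dict: "time": time; "joint_pos": joint angles; "joint_vel": joint speeds; "joint_efforts": joint torques, N m; "tool_pos": TCP position; "tool_rot": TCP orientation; "contact_force": force on the tool from outside, world axes, zero at the start; "ft_torque": the same for the moment, N m; "gripper_width": opening from 0.0 (shut) to 1.0 (fully open); "grasp_force": force on a finger pad.
Only numpy, scipy, OpenCV 4.12 (cv2) and the standard library are available. Lean on these libraries where they do the work, as an engineer would, in place of code of your own. Each camera call takes 0.05 s, during which the arm holds its last target. There are 200 camera calls.

## Working session

There is one attempt and no reset: what is moved stays moved. The work goes in short steps, Python scripts to look and compute and a shell command to move; the robot and the scene stay as the last step left them, time stands still between calls to the robot, and variables do not carry over. Pictures are saved under pics/ and viewed, at most 10 in all, crops included, and the job is handed in when it is done.

```bash
ls; mkdir -p pics; python3 - <<'E'
from plant import manip, cam, ticket
import cv2,numpy as np
s=manip.state();print(s)
for n in("side","top"):
    p=cam.camera_params(n);print(n,p)
    im=cam.grab_frame(n);cv2.imwrite(f"pics/{n}0.png",im[:,:,::-1])
E
```

```text
pics
plant.py
shift.py
{'time': 0.0, 'joint_pos': array([ 1.04599698e+00,  5.33634181e-02,  1.61430410e+00, -2.25073725e-05,
        1.47599887e+00, -1.19048191e-01]), 'joint_vel': array([ 0.00062505, -0.00167583,  0.00169492,  0.00112686,  0.00188577,
        0.00051362]), 'joint_efforts': array([ 4.30131086e-04, -3.93668747e+01, -3.70182180e+01,  1.01206992e-04,
        6.67060143e-03,  2.19800604e-06]), 'tool_pos': array([0.2464094 , 0.57369238, 0.23005292]), 'tool_rot': array([-3.17430667e-04,  2.01485600e-01,  9.79490928e-01, -9.87148041e-04]), 'contact_force': array([-0.11294814,  0.35930353,  0.15996995]), 'ft_torque': array([ 0.00971022, -0.05553037, -0.01476318]), 'grasp_force': 0.0, 'gripper_width': 1.002867742631681}
side {'intrinsics': array([[516.01225201,   0.        , 283.92145487],
       [  0.        , 516.01225201, 203.84090113],
       [  0.        ,   0.        ,   1.        ]]), 'k1': -0.11408300985326267, 'xyz': array([ 0.33799069, -0.45142485,  0.65153369]), 'orientation': array([-0.34791167,  0.90869625, -0.21862997,  0.07368531])}
top {'intrinsics': array([[393.77301832,   0.        , 275.40252301],
       [  0.        , 393.77301832, 204.367534  ],
       [  0.        ,   0.        ,   1.        ]]), 'k1': -0.03867074763612263, 'xyz': array([ 0.37998214, -0.01636087,  0.75764878]), 'orientation': array([-0.08415249,  0.73010762, -0.6731579 ,  0.08197356])}
```

View pics/side0.png

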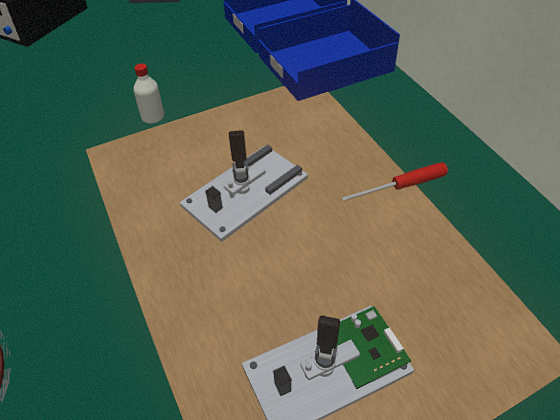

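View pics/top0.png

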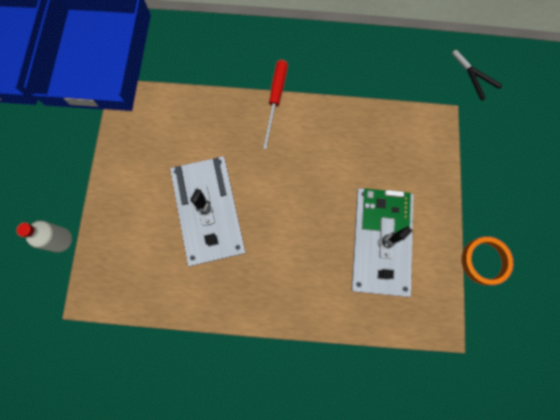

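The side view shows the board holder with bolt at about (326,357), lever top at (329,320) and post at (283,380). The top view has the bolt at about (388,242), lever top at (406,233) and post at (386,274). The empty holder is at top-view (205,210). I'll zoom in on both views.

```bash
python3 - <<'E'
import cv2,numpy as np
a=cv2.imread('pics/side0.png')[290:420,235:425];b=cv2.imread('pics/top0.png')[180:305,345:425]
a=cv2.resize(a,None,fx=4,fy=4,interpolation=cv2.INTER_CUBIC)[:520,:500+0] if 0 else cv2.resize(a,(475,325),interpolation=cv2.INTER_CUBIC)
b=cv2.resize(b,(320,500),interpolation=cv2.INTER_CUBIC)
c=np.zeros((500,800,3),np.uint8);c[:325,:475]=a;c[:,480:]=b
cv2.imwrite('pics/z.png',c)
E
cat > h.py <<'E'
from plant import manip, cam, ticket
import cv2,numpy as np
from scipy.spatial.transform import Rotation as R
def rot(q): return R.from_quat(np.r_[q[1:],q[0]])
def ray(p,uv):
    K=p['intrinsics'];d=(np.array(uv,float)-K[:2,2])/[K[0,0],K[1,1]]
    s=d.copy()
    for _ in range(20): s=d/(1+p['k1']*(s@s))
    v=rot(p['orientation']).apply([s[0],s[1],1.]);return np.array(p['xyz']),v/np.linalg.norm(v)
def tri(*obs):
    A=np.zeros((3,3));b=np.zeros(3);
    for p,uv in obs:
        o,v=ray(p,uv);M=np.eye(3)-np.outer(v,v);A+=M;b+=M@o
    x=np.linalg.solve(A,b)
    return x,[np.linalg.norm(np.cross(ray(p,uv)[1],x-ray(p,uv)[0])) for p,uv in obs]
def atz(p,uv,z):
    o,v=ray(p,uv);return o+v*(z-o[2])/v[2]
def proj(p,X):
    c=rot(p['orientation']).inv().apply(np.asarray(X)-p['xyz']);s=c[:2]/c[2]
    return p['intrinsics'][:2,:2]@(s*(1+p['k1']*(s@s)))+p['intrinsics'][:2,2]
E
```

```text
(no output)
```

View pics/z.png

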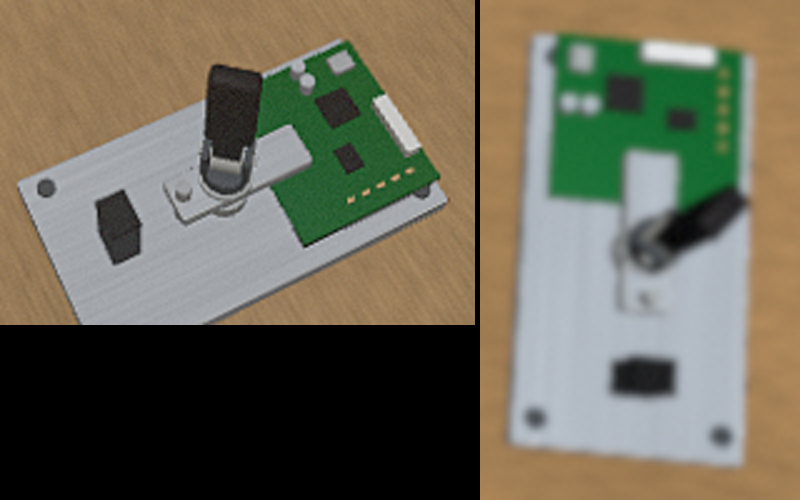

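```bash
python3 - <<'E'
from h import *
S=cam.camera_params('side');T=cam.camera_params('top')
s=lambda u,v:(235+(u+.5)/2.5-.5,290+(v+.5)/2.5-.5)
t=lambda u,v:(345+(u-480+.5)/4-.5,180+(v+.5)/4-.5)
C=[atz(T,t(*c),.012) for c in((532,34),(753,55),(742,466),(509,443))]
for c in C: print('corner top',c.round(4))
for c in((347,41),(18,184),(448,200)): print('corner side',atz(S,s(*c),.012).round(4))
x=(C[0]+C[1]-C[2]-C[3])[:2];x/=np.linalg.norm(x);m=sum(C)/4
o=m[:2]-.005*x;print('axis x',x,np.degrees(np.arctan2(x[1],x[0])),'origin',o)
print('dims',np.linalg.norm(C[0]-C[3]),np.linalg.norm(C[0]-C[1]))
print('levertop',tri((S,s(236,73)),(T,t(738,200))))
print('pin',tri((S,s(229,160)),(T,t(660,238))))
for z in(.06,.142): print(z,'side px',(np.array(proj(S,[*o,z]))-[235,290])*2.5,'top',(proj(T,[*o,z])-[345,180])*4+[480,0])
print('post top',tri((S,s(113,197)),(T,t(644,372))))
E
```

```text
corner top [ 0.6048 -0.1658  0.012 ]
corner top [ 0.6031 -0.2755  0.012 ]
corner top [ 0.4042 -0.2706  0.012 ]
corner top [ 0.4064 -0.1616  0.012 ]
corner side [ 0.6083 -0.1695  0.012 ]
corner side [ 0.4079 -0.163   0.012 ]
corner side [ 0.6033 -0.2749  0.012 ]
axis x [ 0.99973788 -0.02289463] -1.3118803023837557 origin [ 0.49962403 -0.21827102]
dims 0.19839081843158593 0.10972221859675466
levertop (array([ 0.5003292 , -0.22125675,  0.14966515]), [np.float64(0.0017781960180056344), np.float64(0.0017781960180056377)])
pin (array([ 0.50125221, -0.21835383,  0.05463284]), [np.float64(0.0003316558800019588), np.float64(0.0003316558800019379)])
0.06 side px [225.16647857 156.01811632] top [661.87148605 237.58881279]
0.142 side px [233.33376195  74.51012745] top [721.58357833 207.30275744]
post top (array([ 0.44056672, -0.21106044,  0.05861459]), [np.float64(0.0005474532694251156), np.float64(0.0005474532694251304)])
```

Careful with the scale: shifts go in shares of 62.5 mm and turns go in shares of pi rad. That gives: -0.0419 m is -0.6704, -0.0363 m is -0.5808.

```bash
R='';
python3 shift.py '[{"aperture":1,"sx":-0.5808,"sy":-0.6704,"sz":-0.032},{"aperture":1,"sx":-0.5808,"sy":-0.6704,"sz":-0.032},{"aperture":1,"sx":-0.5808,"sy":-0.6704,"sz":-0.032},{"aperture":1,"sx":-0.5808,"sy":-0.6704,"sz":-0.032},{"aperture":1,"sx":-0.5808,"sy":-0.6704,"sz":-0.032}]'
python3 shift.py '[{"aperture":1,"sx":-0.5808,"sy":-0.6704,"sz":-0.032},{"aperture":1,"sx":-0.5808,"sy":-0.6704,"sz":-0.032},{"aperture":1,"sx":-0.5808,"sy":-0.6704,"sz":-0.032},{"aperture":1,"sx":-0.5808,"sy":-0.6704,"sz":-0.032},{"aperture":1,"sx":-0.5808,"sy":-0.6704,"sz":-0.032}]'
python3 shift.py '[{"aperture":1,"sx":-0.5808,"sy":-0.6704,"sz":-0.032},{"aperture":1,"sx":-0.5808,"sy":-0.6704,"sz":-0.032},{"aperture":1,"sx":-0.5808,"sy":-0.6704,"sz":-0.032},{"aperture":1,"sx":-0.5808,"sy":-0.6704,"sz":-0.032},{"aperture":1,"sx":-0.5808,"sy":-0.6704,"sz":-0.032}]'
python3 shift.py '[{"aperture":1,"az":0.0573},{"aperture":1,"az":0.0573},{"aperture":1,"az":0.0573},{"aperture":1,"az":0.0573},{"aperture":1,"az":0.0573}]'
python3 shift.py '[{"aperture":1,"az":0.0573},{"aperture":1,"az":0.0573},{"aperture":1,"az":0.0573},{"aperture":1,"az":0.0573},{"aperture":1,"az":0.0509}]'
python3 shift.py '[{"aperture":1}]'
python3 - <<'E'
from h import *
s=manip.state();print(s['time'],s['tool_pos'],s['joint_pos'],s['contact_force'],s['ft_torque'])
A=rot(s['tool_rot']).as_matrix();print(A.round(4))
p=cam.camera_params('wrist');print(p)
im=cam.grab_frame('wrist');cv2.imwrite('pics/w1.png',im[:,:,::-1])
for z in(.06,.142):print(proj(p,[.5005,-.219,z]))
E
```

```text
time: 0.72
tool_pos: [0.3307, 0.3083, 0.2409]
tool_rot: [-0.0, 0.201, 0.98, -0.0]
contact_force: [0.6, 0.5, 0.5]
gripper_width: 1.0
grasp_force: 0.0
time: 1.35
tool_pos: [0.4148, 0.0442, 0.2511]
tool_rot: [0.0, 0.202, 0.979, 0.0]
contact_force: [0.8, -0.1, 0.3]
gripper_width: 0.997
grasp_force: 0.0
time: 1.98
tool_pos: [0.499, -0.22, 0.2609]
tool_rot: [-0.0, 0.202, 0.979, 0.0]
contact_force: [0.2, 0.6, 0.8]
gripper_width: 1.002
grasp_force: 0.0
time: 2.6
tool_pos: [0.4986, -0.218, 0.2606]
tool_rot: [-0.001, 0.61, 0.793, -0.0]
contact_force: [-0.1, 0.6, -0.2]
gripper_width: 0.999
grasp_force: 0.0
time: 3.22
tool_pos: [0.4986, -0.218, 0.2606]
tool_rot: [-0.0, 0.889, 0.458, -0.0]
contact_force: [0.5, 1.0, -0.5]
gripper_width: 0.998
grasp_force: 0.0
time: 3.35
tool_pos: [0.4987, -0.218, 0.2607]
tool_rot: [-0.0, 0.888, 0.461, -0.0]
contact_force: [0.4, 0.9, -0.3]
gripper_width: 0.998
grasp_force: 0.0
3.35 [ 0.49865023 -0.2180061   0.26074629] [-5.48923276e-01 -1.56325467e-01  1.76537401e+00  7.49105181e-06
  1.53350016e+00  6.41889587e-02] [ 0.402972    0.92670159 -0.30204832] [-0.00495792  0.00814184  0.01739505]
[[ 5.754e-01  8.179e-01 -8.000e-04]
 [ 8.179e-01 -5.754e-01  5.000e-04]
 [-1.000e-04 -1.000e-03 -1.000e+00]]
{'intrinsics': array([[336.88658737,   0.        , 280.77752599],
       [  0.        , 336.88658737, 206.66943698],
       [  0.        ,   0.        ,   1.        ]]), 'k1': -0.036291396966907405, 'xyz': array([ 0.5447143 , -0.15240517,  0.40308666]), 'orientation': array([ 0.1510414 ,  0.94153216, -0.29728257, -0.0482365 ])}
[283.09058658 176.40531393]
[283.64721606 199.44511985]
```

View pics/w1.png

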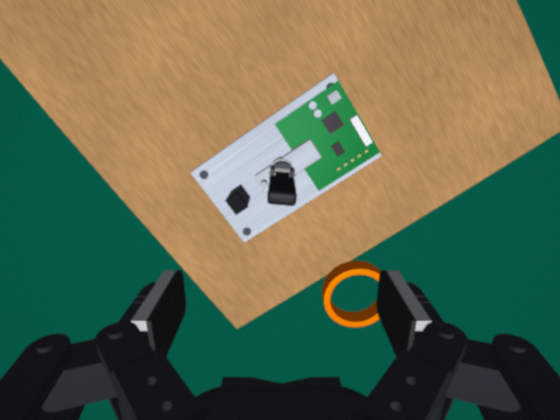

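The wrist view shows the lever at (283,185), its paddle edge almost along the image rows, so the tool's closing axis is already near the pin direction. I'll zoom to measure the yaw.

```bash
python3 - <<'E'
import cv2
a=cv2.imread('pics/w1.png')[145:220,235:335]
cv2.imwrite('pics/w1z.png',cv2.resize(a,None,fx=8,fy=8,interpolation=cv2.INTER_CUBIC))
E
```

```text
(no output)
```

View pics/w1z.png

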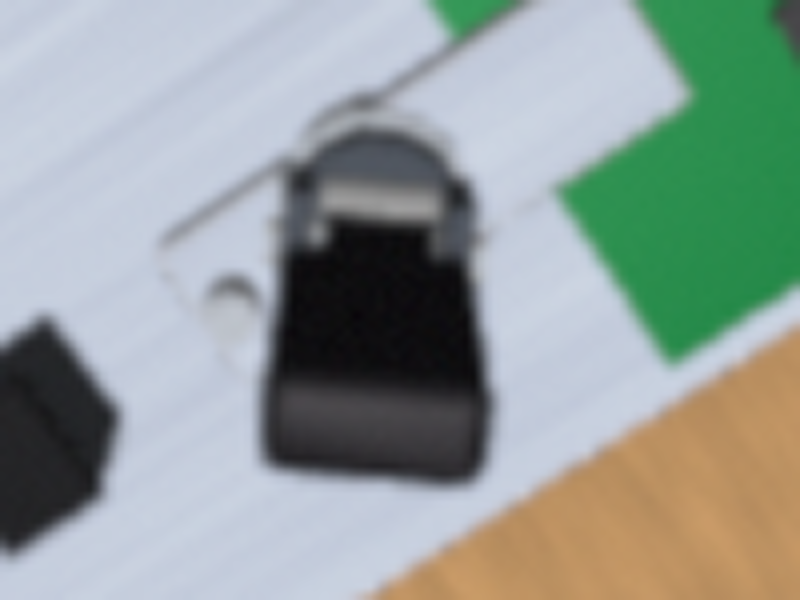

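```bash
python3 - <<'E'
from h import *
W=cam.camera_params('wrist');S=cam.camera_params('side');T=cam.camera_params('top')
w=lambda u,v:(235+(u+.5)/8-.5,145+(v+.5)/8-.5)
s=lambda u,v:(235+(u+.5)/2.5-.5,290+(v+.5)/2.5-.5)
t=lambda u,v:(345+(u-480+.5)/4-.5,180+(v+.5)/4-.5)
P=[atz(W,w(*c),.1415) for c in((278,380),(488,393),(475,482),(270,462))]
for p in P:print(p.round(4))
for a,b in((0,1),(3,2)):d=P[b]-P[a];print(np.degrees(np.arctan2(d[1],d[0])),np.linalg.norm(d))
print('tip mean',np.mean(P,0))
print('tip3',tri((W,w(378,430)),(S,s(236,73)),(T,t(738,200))))
print('tip SW',tri((W,w(378,430)),(S,s(236,73))))
f=[atz(W,w(*c),.06) for c in((288,215),(472,215))];print('fork at .06',f,np.mean(f,0))
print('tool y ang',np.degrees(np.arctan2(-.5754,.8179)))
C=[atz(W,(u,v),.012) for u,v in((192,174),(334,75),(380,155),(245,241))];print([c.round(4) for c in C], 'ctr',np.mean(C,0), 'dims',np.linalg.norm(C[1]-C[0]))
E
```

```text
[ 0.4945 -0.2074  0.1415]
[ 0.5111 -0.2207  0.1415]
[ 0.5047 -0.2278  0.1415]
[ 0.4888 -0.214   0.1415]
-38.672557097103095 0.02123138613516848
-40.83921147838173 0.02100537727838629
tip mean [ 0.49980596 -0.21748738  0.1415    ]
tip3 (array([ 0.50085597, -0.21940918,  0.14688438]), [np.float64(0.003123333994952654), np.float64(0.0014405753852510452), np.float64(0.0034174998439805873)])
tip SW (array([ 0.50037191, -0.21759808,  0.14245138]), [np.float64(0.0005113990182368456), np.float64(0.0005113990182367516)])
fork at .06 [array([ 0.49292954, -0.20727898,  0.06      ]), array([ 0.51247401, -0.22096167,  0.06      ])] [ 0.50270178 -0.21412033  0.06      ]
tool y ang -35.12673083869614
[array([ 0.4074, -0.1638,  0.012 ]), array([ 0.6045, -0.1674,  0.012 ]), array([ 0.6018, -0.2722,  0.012 ]), array([ 0.407 , -0.2693,  0.012 ])] ctr [ 0.50521456 -0.21818563  0.012     ] dims 0.19713756949589706
```

Converted, 0.041 m is 0.656, 0.0014 m is 0.0224, 0.05 rad / 3.1416 = 0.0159.

```bash
python3 shift.py '[{"aperture":1,"sx":0.016,"sy":0.0224,"sz":0.64,"az":0.0159},{"aperture":1,"sz":0.656},{"aperture":1,"sz":0.656},{"aperture":1,"sz":0.656},{"aperture":1}]'
python3 shift.py '[{"aperture":0},{"aperture":0},{"aperture":0},{"aperture":0},{"aperture":0}]'
python3 shift.py '[{"aperture":0},{"aperture":0},{"aperture":0}]'
python3 - <<'E'
from h import *
s=manip.state();print(s['tool_pos'],s['contact_force'],s['ft_torque'])
p=cam.camera_params('side');im=cam.grab_frame('side');cv2.imwrite('pics/s2.png',cv2.resize(im[230:420,200:460,::-1],None,fx=3,fy=3))
E
```

```text
time: 4.03
tool_pos: [0.4978, -0.2165, 0.0942]
tool_rot: [-0.004, 0.899, 0.438, -0.002]
contact_force: [0.0, -0.6, 0.1]
gripper_width: 0.999
grasp_force: 0.0
time: 4.65
tool_pos: [0.5006, -0.2179, 0.1]
tool_rot: [-0.0, 0.899, 0.438, -0.0]
contact_force: [-4.2, 3.7, 7.7]
gripper_width: 0.275
grasp_force: 58.3
time: 5.03
tool_pos: [0.5006, -0.2179, 0.1]
tool_rot: [-0.0, 0.899, 0.438, -0.0]
contact_force: [-3.0, 2.4, 7.5]
gripper_width: 0.266
grasp_force: 58.3
[ 0.50063062 -0.21793526  0.10001944] [-2.98159979  2.44995861  7.45455281] [ 0.6468311   0.72888619 -0.08304627]
```

View pics/s2.png

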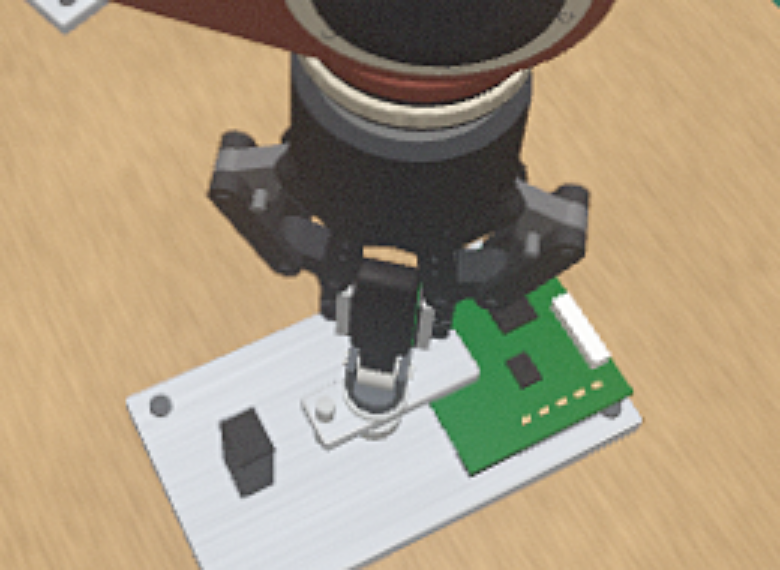

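The side view shows both pads on the lever's edges at about (385,310) in the crop, lever upright. The width agrees with 24 mm. Now I'll turn it clockwise.

Converted, 0.0003 m is 0.0048, 0.16 rad / 3.1416 = 0.0509.

```bash
python3 shift.py '[{"aperture":0,"sz":0.0048,"az":0.0509},{"aperture":0,"sz":0.0048,"az":0.0509},{"aperture":0,"sz":0.0048,"az":0.0509},{"aperture":0,"sz":0.0048,"az":0.0509},{"aperture":0}]'
python3 -c "from plant import manip, cam, ticket;s=manip.state();print(s['ft_torque'],s['joint_pos'])"
```

```text
time: 5.7
tool_pos: [0.5005, -0.2181, 0.0991]
tool_rot: [-0.0, 0.991, 0.132, -0.0]
contact_force: [-4.6, 3.0, 9.2]
gripper_width: 0.273
grasp_force: 58.7
[ 0.50139237  0.95870886 -0.11663534] [-5.47117334e-01 -1.41826901e-02  1.91064081e+00 -1.93626737e-04
  1.24604046e+00  7.58696088e-01]
```

Converted, 0.0002 m is 0.0032, 0.12 rad / 3.1416 = 0.0382.

```bash
python3 shift.py '[{"aperture":0,"sz":0.0032,"az":0.0382},{"aperture":0,"sz":0.0032,"az":0.0318},{"aperture":0}]'
python3 -c "from plant import manip, cam, ticket;s=manip.state();print(s['ft_torque'],s['joint_pos'])"
```

```text
time: 6.08
tool_pos: [0.5005, -0.2181, 0.0987]
tool_rot: [-0.0, 1.0, 0.023, -0.001]
contact_force: [-4.8, 2.6, 9.2]
gripper_width: 0.272
grasp_force: 58.7
[ 0.47641062  1.04928338 -0.14653876] [-5.47119349e-01 -1.37442441e-02  1.91087961e+00 -3.91042108e-04
  1.24556110e+00  9.78326982e-01]
```

Converted, 0.0001 m is 0.0016, 0.06 rad / 3.1416 = 0.0191.

```bash
python3 shift.py '[{"aperture":0,"sz":0.0016,"az":0.0191},{"aperture":0}]'
python3 -c "from plant import manip, cam, ticket;s=manip.state();print(s['ft_torque'])"
python3 shift.py '[{"aperture":0,"az":0.0127},{"aperture":0}]'
python3 -c "from plant import manip, cam, ticket;s=manip.state();print(s['ft_torque'],s['joint_pos'])"
```

```text
time: 6.32
tool_pos: [0.5004, -0.2181, 0.0986]
tool_rot: [0.0, 1.0, -0.006, -0.001]
contact_force: [-5.3, 3.0, 9.3]
gripper_width: 0.277
grasp_force: 58.2
[0.50152617 1.15654144 0.37264422]
time: 6.58
tool_pos: [0.5005, -0.2179, 0.0986]
tool_rot: [-0.0, 1.0, -0.026, -0.001]
contact_force: [-5.2, 3.0, 9.2]
gripper_width: 0.269
grasp_force: 58.7
[0.70563009 1.01904459 0.55483466] [-5.46847459e-01 -1.36470178e-02  1.91095048e+00 -2.50629563e-04
  1.24562652e+00  1.07649761e+00]
```

The moment about z jumped at 0.96 rad of turn, so the bolt is at its stop. Next I release, rise, go to the board side with the fingers shut, and lower.

Converted, -0.02 rad / 3.1416 = -0.0064.

```bash
python3 shift.py '[{"aperture":0,"az":-0.0064},{"aperture":1},{"aperture":1},{"aperture":1},{"aperture":1}]'
python3 shift.py '[{"aperture":1,"sz":-0.8},{"aperture":1,"sz":-0.8},{"aperture":0,"sx":0.72},{"aperture":0},{"aperture":0}]'
python3 shift.py '[{"aperture":0},{"aperture":0},{"aperture":0},{"aperture":0,"sz":0.56},{"aperture":0,"sz":0.576}]'
python3 shift.py '[{"aperture":0}]'
python3 - <<'E'
from h import *
s=manip.state();print(s['tool_pos'],s['contact_force'],s['ft_torque'])
im=cam.grab_frame('side');cv2.imwrite('pics/s3.png',cv2.resize(im[230:420,200:460,::-1],None,fx=3,fy=3))
E
```

```text
time: 7.2
tool_pos: [0.5005, -0.2182, 0.0964]
tool_rot: [-0.0, 1.0, -0.017, -0.0]
contact_force: [0.9, -0.2, 0.1]
gripper_width: 0.998
grasp_force: 0.0
time: 7.82
tool_pos: [0.5449, -0.2194, 0.1956]
tool_rot: [-0.0, 1.0, -0.017, -0.001]
contact_force: [-0.4, -0.4, -0.1]
gripper_width: 0.376
grasp_force: 0.0
time: 8.45
tool_pos: [0.546, -0.22, 0.1257]
tool_rot: [0.001, 1.0, -0.017, 0.001]
contact_force: [0.1, -0.1, 0.4]
gripper_width: 0.004
grasp_force: 0.0
time: 8.57
tool_pos: [0.5432, -0.2184, 0.122]
tool_rot: [-0.002, 1.0, -0.017, -0.003]
contact_force: [-0.1, -0.1, 0.9]
gripper_width: -0.003
grasp_force: 0.0
[ 0.54315976 -0.21842393  0.12201513] [-0.07689242 -0.13169001  0.91935576] [ 0.02021453  0.01643466 -0.02114839]
```

View pics/s3.png

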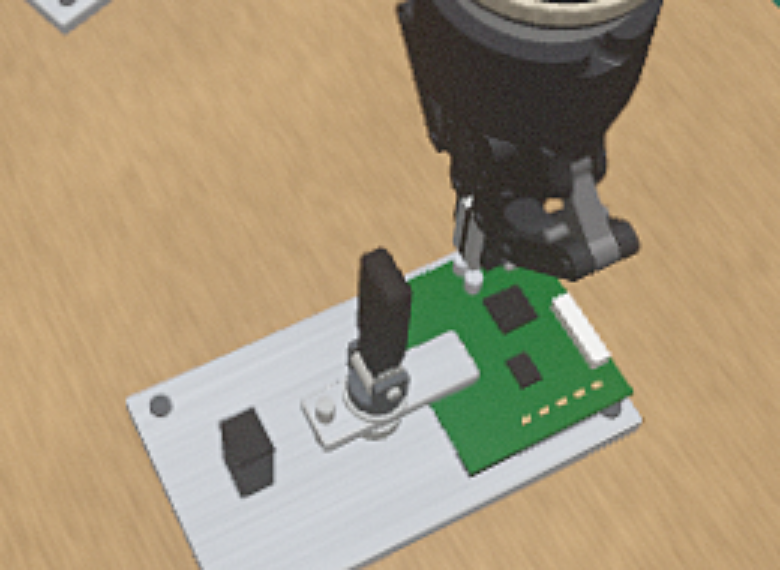

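The lever now stands with its flat face square to the post and the shut fingers are on the board side at about (470,250). I'll push it over along the arc.

Converted, -0.026 m is -0.416, -0.014 m is -0.224.

```bash
python3 shift.py '[{"aperture":0,"sx":-0.416},{"aperture":0,"sx":-0.224,"sz":0.008},{"aperture":0,"sx":-0.192,"sz":0.04},{"aperture":0,"sx":-0.192,"sz":0.08},{"aperture":0,"sx":-0.168,"sz":0.128}]'
python3 shift.py '[{"aperture":0,"sx":-0.128,"sz":0.16},{"aperture":0,"sx":-0.128,"sz":0.16},{"aperture":0,"sx":-0.04,"sz":0.096},{"aperture":0,"sx":-0.0352,"sz":0.096},{"aperture":0}]'
python3 - <<'E'
from h import *
s=manip.state();print(s['tool_pos'],s['contact_force'],s['ft_torque'])
E
```

```text
time: 9.25
tool_pos: [0.4708, -0.2175, 0.1099]
tool_rot: [0.0, 1.0, -0.017, 0.0]
contact_force: [1.2, -0.8, 1.9]
gripper_width: -0.0
grasp_force: 1.2
time: 9.88
tool_pos: [0.4499, -0.216, 0.0766]
tool_rot: [-0.001, 1.0, -0.017, -0.001]
contact_force: [1.0, 0.3, 0.3]
gripper_width: -0.001
grasp_force: 0.0
[ 0.44989012 -0.21601399  0.07663904] [0.99052682 0.2967302  0.33383907] [-0.01727382  0.04314275  0.00992542]
```

Now press down in small steps, watching the force.

Converted, 0.004 m is 0.064, 0.003 m is 0.048.

```bash
python3 shift.py '[{"aperture":0,"sx":-0.016,"sz":0.064},{"aperture":0,"sz":0.048},{"aperture":0}]'
python3 shift.py '[{"aperture":0,"sz":0.032},{"aperture":0}]'
```

```text
time: 10.25
tool_pos: [0.4494, -0.2163, 0.0703]
tool_rot: [-0.0, 1.0, -0.017, -0.0]
contact_force: [-1.4, 0.2, -0.1]
gripper_width: 0.001
grasp_force: 0.1
time: 10.5
tool_pos: [0.4495, -0.2164, 0.0685]
tool_rot: [-0.0, 1.0, -0.017, 0.0]
contact_force: [-1.0, -0.6, 1.1]
gripper_width: 0.003
grasp_force: 0.5
```

Converted, 0.002 m is 0.032.

```bash
python3 shift.py '[{"aperture":0,"sz":0.032},{"aperture":0}]'
python3 shift.py '[{"aperture":0,"sz":0.024},{"aperture":0}]'
python3 - <<'E'
from h import *
im=cam.grab_frame('side');cv2.imwrite('pics/s4.png',cv2.resize(im[230:420,200:460,::-1],None,fx=3,fy=3))
E
```

```text
time: 10.75
tool_pos: [0.4494, -0.2165, 0.0668]
tool_rot: [0.0, 1.0, -0.017, -0.0]
contact_force: [-2.4, 0.5, 4.2]
gripper_width: 0.0
grasp_force: 1.7
time: 11.0
tool_pos: [0.4493, -0.2166, 0.0661]
tool_rot: [0.0, 1.0, -0.017, -0.001]
contact_force: [-5.2, 1.3, 9.1]
gripper_width: 0.002
grasp_force: 4.5
```

View pics/s4.png

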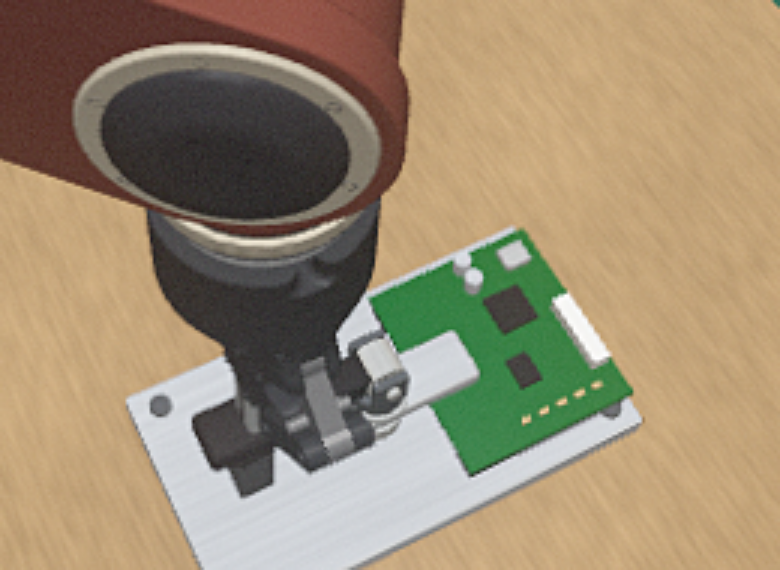

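The lever lies level on the post at about (215,430), and the force rises as against a stop. I'll retreat and check.

Converted, 0.06 m is 0.96, -0.05 m is -0.8.

```bash
python3 shift.py '[{"aperture":0,"sz":-0.32},{"aperture":0,"sz":-0.8},{"aperture":0,"sz":-0.8},{"aperture":0,"sx":0.96},{"aperture":0,"sx":0.96}]'
python3 shift.py '[{"aperture":0,"sx":0.96},{"aperture":0},{"aperture":0}]'
python3 - <<'E'
from h import *
im=cam.grab_frame('side');cv2.imwrite('pics/s5.png',cv2.resize(im[230:420,200:460,::-1],None,fx=3,fy=3))
E
```

```text
time: 11.68
tool_pos: [0.5716, -0.221, 0.1872]
tool_rot: [0.001, 1.0, -0.017, 0.002]
contact_force: [0.2, -0.7, -0.7]
gripper_width: -0.003
grasp_force: 0.0
time: 12.05
tool_pos: [0.629, -0.2223, 0.184]
tool_rot: [-0.0, 1.0, -0.017, -0.001]
contact_force: [-0.5, -0.1, 0.6]
gripper_width: -0.003
grasp_force: 0.0
```

View pics/s5.png

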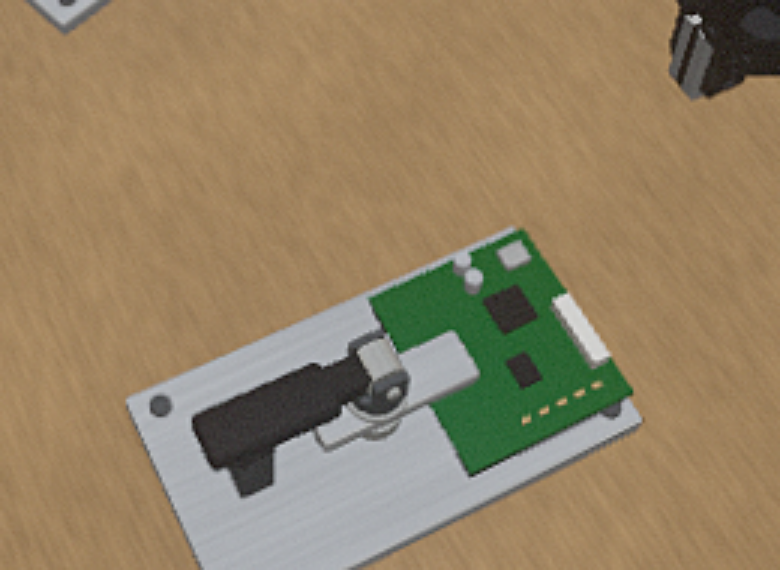

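The lever lies folded from the fork at (380,370) to its tip at (205,430), on the post and in line with the holder. The gripper is clear.

```bash
python3 -c "from plant import manip, cam, ticket;print(ticket.job_done())"
```

```text
the job is handed in; nothing more can be done
None
```

I screwed the lever bolt beside the board in until it hit its stop (about 0.96 rad of turn), folded its lever down onto the post, left the empty holder alone and handed the job in at about 12 s; no verdict was returned.

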